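Find the cover plate that does not rock under the straightedge

TASK

One of the two steel cover plates has a bowed face and the other is true: take the straightedge from its sloping rest, lay it lengthwise and centred along the middle of a cover's face, let go of it, and press down lightly with the closed fingers near its left end and then near its right end, to find out whether it rocks. If it rocks, do the same on the other cover. Finish with the straightedge lying untouched on the true cover, where it was pressed left and then right and stayed level, and do not disturb the grease can, the tape measure or the ball bearing.

Things in the scene. Friction and masses are not known exactly. Their poses are not given: they have to be found in the camera images.
- straightedge_mid (a point): centre (half-way up and along) of the loose aluminium straightedge, an I-section bar with a black panel on each side at mid-length: 160 mm long (its y), 26 wide (its x), 34 high (its z, up from its working underside). 0.35 kg, ends alike. Grasp across the 26 mm at the panels. At first it lies in the sloping rest, leaning 35 degrees about its length, its upper side (z) towards the robot.
- straightedge: the same straightedge; this origin is the centre of its underside, same axes
- cover_1: steel cover plate 1, fixed, 80 mm wide (its x), 170 mm long (its y, +y = left as the robot sees it), face 30 mm up at mid-length; origin: centre of its underside. The covers look alike; either may stand on the left. One face is flat; the other falls 3 mm straight from a crest at mid-length to each short end: there the straightedge tips 2 degrees (0.036 rad) to the end pressed, under 1 N.
- cover_2: steel cover plate 2, fixed, 80 mm wide (its x), 170 mm long (its y, +y = left as the robot sees it), face 30 mm up at mid-length; origin: centre of its underside. The covers look alike; either may stand on the left. One face is flat; the other falls 3 mm straight from a crest at mid-length to each short end: there the straightedge tips 2 degrees (0.036 rad) to the end pressed, under 1 N.
- rest: fixed grey sloping rest, 150 mm long (its y), 90 deep (its x), 85 high; origin on the bench. Two L-shaped saddles 112 mm apart (each 22 long) carry the underside of the straightedge, its centre 70 mm above the bench, and hold its lower side by a 16 mm high lip; the 90 mm between them are open for the fingers. The straightedge lifts out along its own z.
- grease: loose grey grease can with black cap, 75 mm across, 78 mm high, standing behind the covers; origin at its underside. Leave alone.
- measure: loose yellow tape measure, 36 x 80 x 60 mm, standing behind the covers; origin at its underside. Leave alone.
- bearing: loose steel ball bearing, 62 mm across, 16 mm high, lying in front of the covers; origin at its underside. Leave alone.
Things that resemble listed ones, but are neither listed nor needed, are in the scene too. There is more than one size of the straightedge; the job needs the larger.

How it is judged (in metres and radians):
On the way, in this order (a step that is already met when the one before it is completed fails the run):
1. the straightedge lies along a cover and stays level (within 0.9 degrees) while the fingers press its left end with 3 to 40 N, at least 35 mm left of the cover's middle (((x of straightedge_mid in the frame of cover_1 between -0.015 and 0.015 m and y of straightedge_mid in the frame of cover_1 between -0.02 and 0.02 m and z of straightedge_mid in the frame of cover_1 between 0.04 and 0.052 m and angle between the y axis of straightedge_mid and the y axis of cover_1, either way round below 0.14 rad and angle between straightedge_mid's own z axis and vertical below 0.016 rad and y of the grasp point in the frame of cover_1 above 0.035 m and contact force between the fingers and straightedge between 3 and 40 N) or (x of straightedge_mid in the frame of cover_2 between -0.015 and 0.015 m and y of straightedge_mid in the frame of cover_2 between -0.02 and 0.02 m and z of straightedge_mid in the frame of cover_2 between 0.04 and 0.052 m and angle between the y axis of straightedge_mid and the y axis of cover_2, either way round below 0.14 rad and angle between straightedge_mid's own z axis and vertical below 0.016 rad and y of the grasp point in the frame of cover_2 above 0.035 m and contact force between the fingers and straightedge between 3 and 40 N))), for 0.2 s.
2. the same at its right end (((x of straightedge_mid in the frame of cover_1 between -0.015 and 0.015 m and y of straightedge_mid in the frame of cover_1 between -0.02 and 0.02 m and z of straightedge_mid in the frame of cover_1 between 0.04 and 0.052 m and angle between the y axis of straightedge_mid and the y axis of cover_1, either way round below 0.14 rad and angle between straightedge_mid's own z axis and vertical below 0.016 rad and y of the grasp point in the frame of cover_1 below -0.035 m and contact force between the fingers and straightedge between 3 and 40 N) or (x of straightedge_mid in the frame of cover_2 between -0.015 and 0.015 m and y of straightedge_mid in the frame of cover_2 between -0.02 and 0.02 m and z of straightedge_mid in the frame of cover_2 between 0.04 and 0.052 m and angle between the y axis of straightedge_mid and the y axis of cover_2, either way round below 0.14 rad and angle between straightedge_mid's own z axis and vertical below 0.016 rad and y of the grasp point in the frame of cover_2 below -0.035 m and contact force between the fingers and straightedge between 3 and 40 N))), for 0.2 s.
At the end, for the whole second after the job is handed in: the straightedge lies at rest and level (within 0.9 degrees) along the face of a cover (within 15 mm across and 20 mm along of its middle, within 8 degrees of its length), released; on the bowed cover it cannot lie level (((x of straightedge_mid in the frame of cover_1 between -0.015 and 0.015 m and y of straightedge_mid in the frame of cover_1 between -0.02 and 0.02 m and z of straightedge_mid in the frame of cover_1 between 0.04 and 0.052 m and angle between the y axis of straightedge_mid and the y axis of cover_1, either way round below 0.14 rad and angle between straightedge_mid's own z axis and vertical below 0.016 rad) or (x of straightedge_mid in the frame of cover_2 between -0.015 and 0.015 m and y of straightedge_mid in the frame of cover_2 between -0.02 and 0.02 m and z of straightedge_mid in the frame of cover_2 between 0.04 and 0.052 m and angle between the y axis of straightedge_mid and the y axis of cover_2, either way round below 0.14 rad and angle between straightedge_mid's own z axis and vertical below 0.016 rad)) and linear speed of straightedge below 0.02 m/s and angular speed of straightedge below 0.1 rad/s); the robot touches nothing.
It fails at once if grease can moved by more than 30 mm (distance of grease from where it was at the start of the episode above 0.03 m).
It fails at once if tape measure moved by more than 30 mm (distance of measure from where it was at the start of the episode above 0.03 m).
It fails at once if ball bearing moved by more than 30 mm (distance of bearing from where it was at the start of the episode above 0.03 m).
It also fails if it takes over 72 s, if anything falls off the work surface, if the arm or the gripper's body presses on something with over 40 N, if the wrist force passes 120 N, or if a joint passes its speed limit or range.

ROBOT

A 6-joint arm with a two-finger parallel gripper is mounted at the origin on a cart in front of the work surface, level with it; the furniture and walls round the work are solid. World frame = base frame: x ahead of the robot, y to its left, z up, the work surface at z = 0. Lengths are in mm, angles in rad, forces in N, time in s.
With the tool pointing down it reaches from about 325 to 900 mm from the base axis. Payload 6.1 kg.
Tool frame: the origin (TCP) lies midway between the tips of the shut fingers; the grasp point (between the pads) lies manip.pinch_z behind it (manip.pinch_z is the distance from the TCP to the grasp point, in mm); z points along the fingers, y is the line along which they close (so a half turn about z gives the same grasp; the last joint's range is limited). The gripper opens to 87 mm and grips with 3 to 60 N. Pads are 19 mm wide; open, the fingers measure 117 mm over their backs; the gripper's body (75 mm by 190 mm) begins 51 mm behind the grasp point.
Start: joints at [-1.333, 0.22, 1.526, -0, 1.395, -0.126], TCP at [222.385, -584.09, 222.538] pointing down, gripper open.
Joint ranges: [-2.98, 2.98], [-0.91, 2.08], [0.09, 2.57], [-1.24, 4.39], [0.2, 2.65], [-2.68, 2.68]. Speed limits (rad/s): [2.57, 2.57, 3.01, 3.14, 3.14, 3.14].

INTERFACE

Orientations are given as a rotation vector (axis times angle).
In Python, from plant import manip, kinematics, capture gives the robot as it stands. Calls block until the motion is done:
- manip.move_to(position, orientation): joint-space move of the TCP to a pose.
- manip.move_linear(position, rotation=None, speed=150): straight line of the TCP; rotation=None keeps the orientation; speed is the mean speed in mm/s.
- manip.goto_joints(angles): joint-space move.
- manip.gripper_to(opening, newtons=None): finger opening in mm; newtons is the grip in N (None keeps the last); returns when the fingers have stopped.
- manip.pause(seconds).
- kinematics.inverse_kinematics(position, orientation): joint angles nearest the present ones, or None.
- manip.sense(): the state.
- capture(name): name is "scene" or "top" or "wrist"; returns a dict with "image" (400x640x3 uint8, blue, green, red), "fx", "fy", "cx", "cy" (pixels), "R" (3x3) and "t" (3): a world point X has camera coordinates R X + t. Camera axes: x right, y down, z forward; pixel columns grow to the right and rows downward; lengths in mm; the calibration is good to about 2 mm. A picture is of the moment at which its call begins. There is no depth.
A pose or a line that the arm cannot do raises manip.IKError and nothing moves.
- manip.finish_job(): hands the job in; it is judged then, once.
The state is a dict: "clock": time; "joint_positions": joint angles; "joint_velocities": joint speeds; "joint_torque": joint torques, N m; "ee_pos": TCP position; "eef_rot": TCP orientation; "wrist_force": force on the tool from outside, world axes, zero at the start; "ft_torque": the same for the moment, N m; "width": finger opening in mm; "grasp_force": force on a finger pad.
Only numpy, scipy, OpenCV 4.12 (cv2) and the standard library are available. Lean on these libraries where they do the work, as an engineer would, in place of code of your own. Each camera call takes 0.05 s, during which the arm holds its last target. There are 200 camera calls.

## Working session

There is one attempt and no reset: what is moved stays moved. The work goes in short steps, each a Python script; the robot and the scene stay as the last script left them, time stands still between calls to the robot, and variables do not carry over. Pictures are saved under pics/ and viewed, at most 10 in all, crops included, and the job is handed in when it is done.

```bash
ls; mkdir -p pics; python3 - <<'E'
from plant import manip,kinematics,capture
import cv2,numpy as np,pickle
d={}
for n in("scene","top"):
    c=capture(n);d[n]=c;cv2.imwrite(f"pics/{n}0.png",c["image"])
    print(n,c["fx"],c["cx"],c["cy"],"pos",(-np.array(c["R"]).T@c["t"]).round(),np.array(c["R"]).round(3).tolist())
pickle.dump(d,open("d0.pkl","wb"))
s=manip.sense();print(manip.pinch_z,s["clock"],s["ee_pos"],s["eef_rot"],s["wrist_force"])
E
```

```text
pics
scene 445.1880709146538 320.0028864935766 205.8209696492098 pos [   43. -1058.   870.] [[0.857, -0.515, -0.015], [-0.306, -0.484, -0.82], [0.415, 0.707, -0.573]]
top 387.31581736665487 322.4085198149348 198.13329773591573 pos [ 483. -138. 1030.] [[0.011, -1.0, 0.003], [-0.992, -0.012, -0.126], [0.127, -0.002, -0.992]]
18.700000000000003 0.1 [ 222.27785401 -583.56537867  221.57226686] [-3.08809040e+00 -5.67983498e-01  1.01273917e-04] [-0.69199404  0.01224207  0.74241482]
```

View pics/scene0.png

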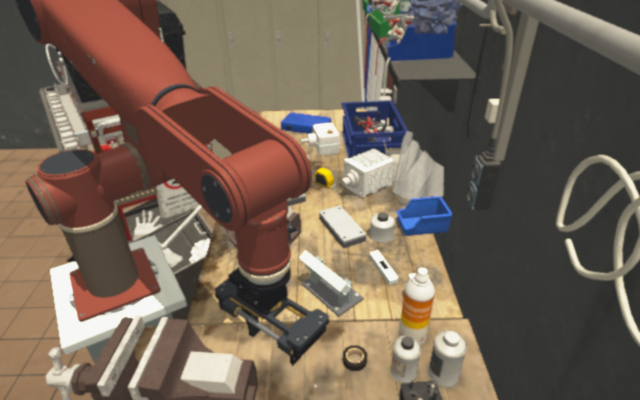

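View pics/top0.png

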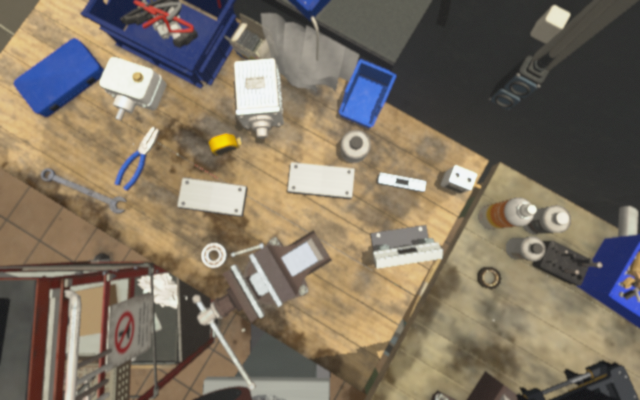

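The top view shows two covers at about (212,197) and (321,180), and the rest with the large straightedge at (407,250). The small decoy bar is at (402,182), the can at (354,145), the measure at (223,144), the bearing at (213,255), and a vise at (275,275).

```bash
cat > h.py <<'E'
import numpy as np,cv2
def ray(c,u,v):
    R=np.array(c["R"]);o=-R.T@np.array(c["t"])
    return o,R.T@np.array([(u-c["cx"])/c["fx"],(v-c["cy"])/c["fy"],1.])
def onplane(c,u,v,z):
    o,d=ray(c,u,v);return o+d*(z-o[2])/d[2]
def proj(c,X):
    p=np.array(c["R"])@np.array(X,float)+np.array(c["t"]);return c["fx"]*p[0]/p[2]+c["cx"],c["fy"]*p[1]/p[2]+c["cy"]
def rects(c,z,lo,hi,roi,minA=300):
    x0,y0,x1,y1=roi;g=cv2.cvtColor(c["image"],cv2.COLOR_BGR2HSV)[y0:y1,x0:x1]
    m=cv2.inRange(g,lo,hi);out=[]
    for k in cv2.findContours(m,cv2.RETR_EXTERNAL,cv2.CHAIN_APPROX_NONE)[0]:
        if cv2.contourArea(k)<minA: continue
        P=np.array([onplane(c,p[0][0]+x0,p[0][1]+y0,z)[:2] for p in k],np.float32)
        (cx,cy),(w,h),a=cv2.minAreaRect(P)
        b=cv2.boxPoints(((cx,cy),(w,h),a));e=b[1]-b[0];f=b[2]-b[1]
        l=e if np.hypot(*e)>np.hypot(*f) else f
        if l[1]<0:l=-l
        out.append((round(cx,1),round(cy,1),round(min(w,h),1),round(max(w,h),1),round(float(np.arctan2(-l[0],l[1])),3)))
    return out
E
python3 - <<'E'
import pickle,cv2;from h import *
d=pickle.load(open("d0.pkl","rb"));t=d["top"]
print(rects(t,30,(0,0,130),(180,40,255),(170,155,365,222)))
print("rest",rects(t,0,(0,0,90),(180,40,255),(360,215,460,275)))
cr=t["image"][150:280,330:460];cv2.imwrite("pics/c1.png",cv2.resize(cr,None,fx=4.5,fy=4.5,interpolation=2))
s=d["scene"]["image"][185:325,280:420];cv2.imwrite("pics/c2.png",cv2.resize(s,None,fx=4.2,fy=4.2,interpolation=2))
for p in((212,197,30),(321,180,30),(407,250,70),(402,182,10),(354,145,78),(223,144,60),(213,255,16),(235,245,50),(325,250,50)):print(p,onplane(t,*p).round())
print(t["image"][[197,180,240,252,248,235],[212,321,395,395,420,430]])
E
```

```text
[(611.6, 149.1, 79.0, 170.4, -0.125), (658.5, -134.2, 79.5, 168.3, -0.092)]
rest [(491.0, -362.7, 93.3, 182.8, 0.16)]
(212, 197, 30) [610. 148.  30.]
(321, 180, 30) [ 658. -135.   30.]
(407, 250, 70) [ 479. -349.   70.]
(402, 182, 10) [ 659. -352.   10.]
(354, 145, 78) [ 740. -218.   78.]
(223, 144, 60) [744. 118.  60.]
(213, 255, 16) [460. 142.  16.]
(235, 245, 50) [486.  79.  50.]
(325, 250, 50) [ 477. -147.   50.]
[[213 224 227]
 [220 231 233]
 [126 131 135]
 [195 211 212]
 [197 213 214]
 [125 182 217]]
```

View pics/c1.png

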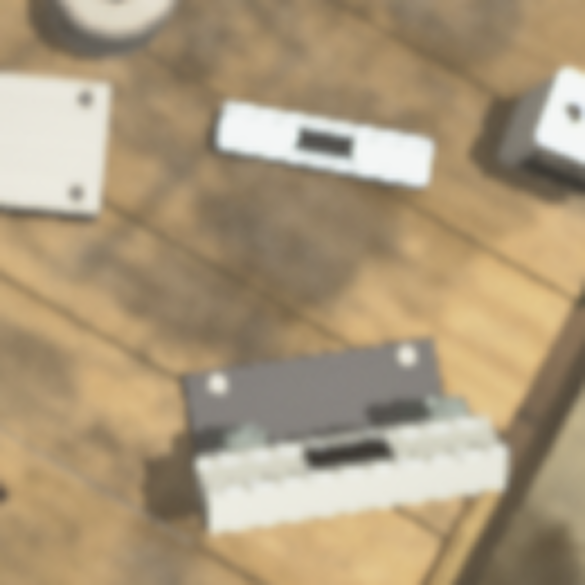

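View pics/c2.png

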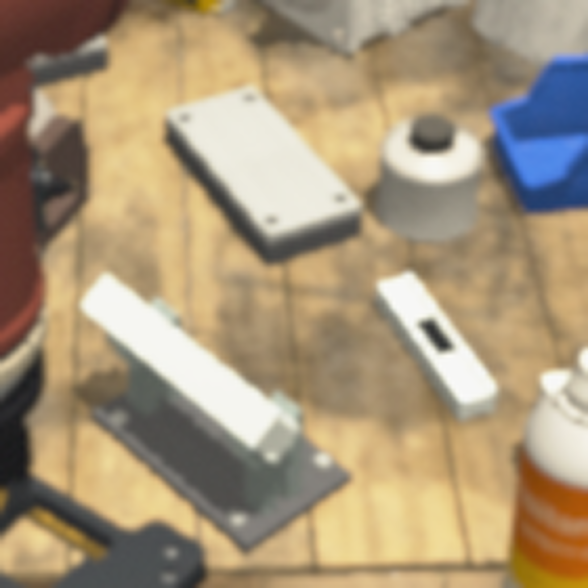

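The crops show the bar lying across two saddles, with its panel face up and away from the robot. The top face's near edge runs from about (377,268) to (443,259) in the full top image. Next I'll look along the bar's z with the wrist camera.

```bash
cat >> h.py <<'E'
from scipy.spatial.transform import Rotation as Ro
def barR(yaw,lean):  # bar axes; lean: z towards robot
    return Ro.from_euler('z',yaw)*Ro.from_euler('y',-lean)
def toolrot(B,s):    # tool z=-bar z, tool y = s*bar x
    M=B.as_matrix();x,y,z=M.T
    return Ro.from_matrix(np.array([np.cross(s*x,-z),s*x,-z]).T)
E
python3 - <<'E'
from plant import manip,kinematics,capture
import pickle;from h import *
d=pickle.load(open("d0.pkl","rb"));t=d["top"]
a=onplane(t,376.7,267.8,88);b=onplane(t,442.7,259.3,88);l=a-b
yaw=np.arctan2(-l[0],l[1]);print(a,b,np.linalg.norm(l),yaw)
B=barR(yaw,np.radians(35));M=B.as_matrix()
mid=(a+b)/2-17*M[:,2]+13*M[:,0]
pan=onplane(t,330+348/4.5,150+453/4.5,88);print("mid",mid,"panel",pan,"pred",mid+13*M[:,0])
P=mid+150*M[:,2]
best=None
for s in(1,-1):
    q=kinematics.inverse_kinematics(P,toolrot(B,s).as_rotvec());print(s,q)
    for nm,c,h in(("c2",(658,-134),47),("c1",(612,149),47)):
        print(nm,kinematics.inverse_kinematics(np.array([*c,h]),toolrot(barR(-.1,0),s).as_rotvec()))
    if q is not None and (best is None or abs(q[5])<abs(best[1][5])):best=(s,q)
s=best[0];print("s",s)
print(manip.sense()["ee_pos"])
manip.move_to(P,toolrot(B,s).as_rotvec());manip.gripper_to(50)
W=[]
manip.pause(.2);W.append(capture("wrist"))
manip.move_linear(P+40*M[:,2]-20*M[:,0]);manip.pause(.2);W.append(capture("wrist"))
pickle.dump(W,open("w.pkl","wb"))
cv2.imwrite("pics/w0.png",W[0]["image"]);print(manip.sense()["clock"],manip.sense()["ee_pos"])
E
```

```text
[ 435.82731397 -271.44739757   88.        ] [ 457.74844011 -430.45652095   88.        ] 160.51304336421214 0.13699725773708027
mid [ 466.99651822 -348.16597967   81.53090892] panel [ 477.38550964 -345.63978477   88.        ] pred [ 477.54571967 -346.71165824   88.98740259]
1 [-1.30428214 -0.18898419  2.09622438  0.64962274  1.22350122 -1.66611275]
c2 [-3.18219532e-01  4.94808478e-01  1.52228546e+00 -4.44089210e-16
  1.12449871e+00 -2.18219532e-01]
c1 [ 1.13705368e-01  4.07873743e-01  1.64265818e+00 -8.88178420e-16
  1.09106073e+00  2.13705368e-01]
-1 [-1.30428214 -0.18898419  2.09622438  0.64962274  1.22350122  1.4754799 ]
c2 None
c1 None
s -1
[ 222.27785401 -583.56537867  221.57226686]
3.375 [ 343.21888915 -364.72498006  225.15679274]
```

View pics/w0.png

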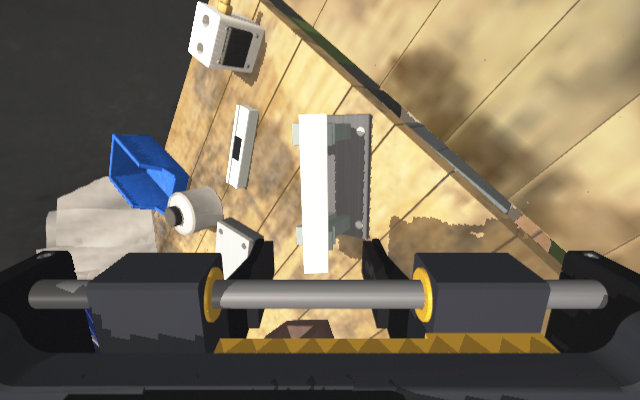

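The wrist view shows the bar's top face square-on: columns 300–327, rows 114–273. I'll triangulate its corners from the two wrist views.

```bash
python3 - <<'E'
import pickle;from h import *
W=pickle.load(open("w.pkl","rb"));Q=[]
for c in W:
    g=c["image"];m=cv2.inRange(g,(215,215,215),(255,255,255));m[:, :280]=0;m[:,350:]=0
    ks=cv2.findContours(m,cv2.RETR_EXTERNAL,cv2.CHAIN_APPROX_NONE)[0];k=max(ks,key=cv2.contourArea)
    b=cv2.boxPoints(cv2.minAreaRect(k))
    q=cv2.approxPolyDP(k,4,True)[:,0];print(len(q),q.tolist(),b.round(1).tolist())
    Q.append(k[:,0].astype(float))
yaw=.137;B=barR(yaw,np.radians(35));M=B.as_matrix();mid0=np.array([467.,-348.2,81.5])
# contour of each on top-face plane for height offsets h (in bar frame): extents must give 160 x 26
for h in(-4,0,4,8):
    r=[]
    for c,k in zip(W,Q):
        P0=mid0+(17+h)*M[:,2]
        pts=[]
        for u,v in k:
            o,d=ray(c,u+.0,v);s=((P0-o)@M[:,2])/(d@M[:,2]);pts.append((M.T@(o+s*d-mid0))[:2])
        (a,bb),(w,l),an=cv2.minAreaRect(np.array(pts,np.float32));r.append([round(float(x),2) for x in(a,bb,w,l,an)])
    print(h,r)
E
```

```text
10 [[299, 114], [299, 123], [292, 124], [293, 144], [300, 147], [298, 243], [303, 238], [304, 273], [327, 272], [326, 115]] [[291.79998779296875, 114.0999984741211], [326.0, 113.69999694824219], [328.0, 272.79998779296875], [293.79998779296875, 273.29998779296875]]
5 [[281, 113], [283, 230], [288, 255], [309, 255], [305, 113]] [[279.1000061035156, 113.0999984741211], [305.70001220703125, 112.30000305175781], [309.70001220703125, 255.0], [283.1000061035156, 255.6999969482422]]
-4 [[6.44, 4.31, 31.79, 162.31, 1.05], [5.89, 3.81, 30.23, 161.22, 1.04]]
0 [[6.35, 3.2, 31.37, 160.14, 1.05], [5.58, 2.83, 29.88, 159.31, 1.04]]
4 [[6.26, 2.08, 30.94, 157.96, 1.05], [5.27, 1.85, 29.52, 157.4, 1.04]]
8 [[6.17, 0.96, 30.51, 155.79, 1.05], [4.96, 0.88, 29.16, 155.49, 1.04]]
```

```bash
python3 - <<'E'
from plant import manip,kinematics,capture
from h import *
B=barR(.155,np.radians(35));M=B.as_matrix()
M0=barR(.137,np.radians(35)).as_matrix()
mid=np.array([467.,-348.2,81.5])+3.3*M0[:,0]+3*M0[:,1]
rv=toolrot(B,1).as_rotvec()
tcp=mid+(7-18.7)*M[:,2]
print("mid",mid,"tcp",tcp)
manip.move_to(tcp+100*M[:,2],rv);manip.move_linear(tcp+50*M[:,2]);
cv2.imwrite("pics/pre.png",capture("wrist")["image"])
manip.move_linear(tcp,speed=60);manip.pause(.1);s=manip.sense();print(s["ee_pos"],s["wrist_force"])
manip.gripper_to(10,25);s=manip.sense();print(s["width"],s["grasp_force"],s["wrist_force"],s["clock"])
manip.move_linear(tcp+70*M[:,2],speed=70);manip.pause(.2)
s=manip.sense();print(s["width"],s["grasp_force"],s["wrist_force"],s["ee_pos"],s["clock"])
cv2.imwrite("pics/g.png",capture("scene")["image"][100:360,200:460].repeat(2,0).repeat(2,1))
E
```

```text
mid [ 469.26815767 -344.85892825   83.39280224] tcp [ 475.89854923 -343.82290744   73.80872332]
[ 475.94760989 -344.18497924   74.23625368] [-0.3514792   0.18726759 -1.0531163 ]
25.726283090900075 24.627480935887434 [3.27359434 1.28833603 1.32671815] 8.175
25.449677105755917 24.63771679031197 [-0.29619672  0.2690942  -3.22504354] [ 436.27275054 -349.669322    130.71383924] 9.525
```

View pics/g.png

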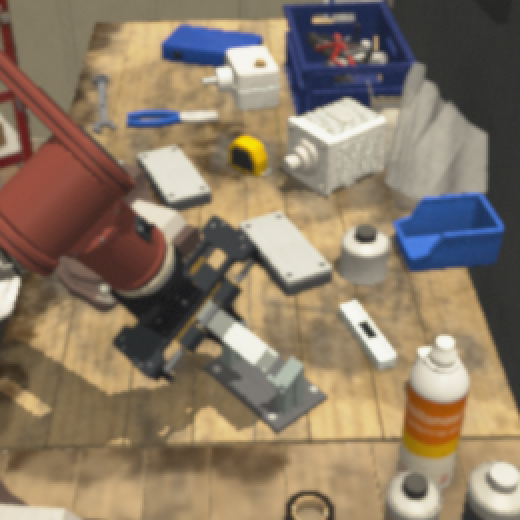

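Held (force about −3.2 N, the bar's weight). Now placing on the right cover.

```bash
cat > act.py <<'E'
from plant import manip,kinematics,capture
from h import *
SAFE=170
def place(c,yaw):
    rv=toolrot(barR(yaw,0),1).as_rotvec();p=np.array([*c,0.])
    manip.move_to(p+[0,0,SAFE],rv);manip.move_linear(p+[0,0,48],speed=120);manip.pause(.3)
    f0=manip.sense()["wrist_force"][2];z=48.
    while z>32:
        z-=.6;manip.move_linear(p+[0,0,z],speed=15);f=manip.sense()["wrist_force"][2]
        if f-f0>2.5:break
    s=manip.sense();print("placed z",z,s["ee_pos"],"f0",f0,f,"clk",s["clock"])
    manip.gripper_to(50);manip.pause(.1);manip.move_linear(p+[0,0,110],speed=120)
def press(c,yaw,off,target=10,z0=72):
    """closed fingers at distance off along the cover's y; returns heights at contact and at target force"""
    rv=toolrot(barR(yaw,0),1).as_rotvec();y=barR(yaw,0).as_matrix()[:,1];p=np.array([*c,0.])+off*y
    manip.move_linear(p+[0,0,90],rv,speed=150);manip.move_linear(p+[0,0,z0],speed=80);manip.pause(.25)
    f0=manip.sense()["wrist_force"][2];z=z0;zc=None
    while z>56:
        z-=.5;manip.move_linear(p+[0,0,z],speed=12);s=manip.sense();f=s["wrist_force"][2]-f0
        if zc is None and f>.5:zc=s["ee_pos"][2]
        if f>target:break
    manip.pause(.4);s=manip.sense();r=(off,zc,s["ee_pos"][2],s["wrist_force"][2]-f0)
    img=capture("scene")
    manip.move_linear(p+[0,0,90],speed=100)
    print("press",[None if v is None else round(float(v),2) for v in r],"clk",round(s["clock"],2));return img
E
python3 - <<'E'
from act import *
s=manip.sense();M=barR(.155,np.radians(35)).as_matrix()
manip.move_linear(np.array(s["ee_pos"])+[0,0,60],speed=150)
place((658.5,-134.2),-.092)
t=capture("top");cv2.imwrite("pics/pl.png",cv2.resize(t["image"][120:240,260:390],None,fx=4,fy=4))
w=capture("wrist");cv2.imwrite("pics/plw.png",w["image"]);print(manip.sense()["clock"])
E
```

```text
placed z 34.79999999999997 [ 658.71755878 -134.24995596   35.29027703] f0 -3.517657584991739 0.12977844255768467 clk 18.3417
20.05
```

```bash
python3 -c "
import cv2,numpy as np
a=cv2.imread('pics/pl.png');b=cv2.resize(cv2.imread('pics/plw.png'),(0,0),fx=.45,fy=.45)
o=np.zeros((480,800,3),np.uint8);o[:,:400]=a[:480,60:460];o[:180,400:688]=b;cv2.imwrite('pics/j.png',o)"
```

```text
(no output)
```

View pics/j.png

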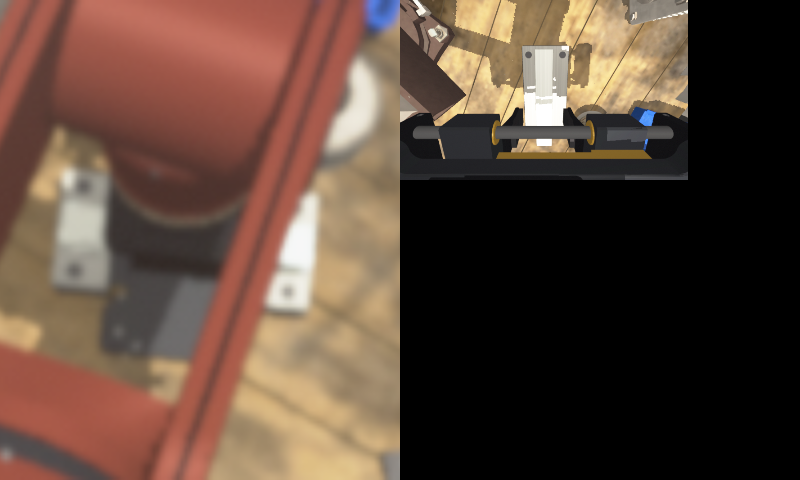

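The bar lies along the middle of the cover. The contact height fits the 30 mm face. Now pressing left, right, then the middle for reference.

```bash
python3 - <<'E'
from act import *
import pickle
manip.gripper_to(0)
C=(658.5,-134.2);I=[press(C,-.092,o) for o in(55,-55,0)]
pickle.dump(I,open("p1.pkl","wb"))
E
```

```text
press [55.0, 68.45, 64.43, 10.73] clk 27.43
press [-55.0, 64.94, 64.46, 11.06] clk 34.56
press [0.0, 69.44, 64.46, 11.31] clk 41.33
```

All three heights agree to 0.03 mm (64.45; a bowed cover would read about 2 mm lower at the ends), so this cover is true. I'll retreat and check before handing in.

```bash
python3 - <<'E'
from act import *
s=manip.sense();manip.move_linear(np.array(s["ee_pos"])+[0,0,90],speed=150)
q=list(manip.sense()["joint_positions"]);q[0]-=.75;manip.goto_joints(q)
t=capture("top");cv2.imwrite("pics/end.png",cv2.resize(t["image"][120:240,180:400],None,fx=3.6,fy=3.6))
print(rects(t,64,(0,0,235),(180,30,255),(280,155,370,205),100),manip.sense()["clock"])
E
```

```text
[(628.3, -133.8, 13.3, 119.3, -0.096), (665.6, -136.5, 43.0, 158.3, -0.087)] 44.4
```

View pics/end.png

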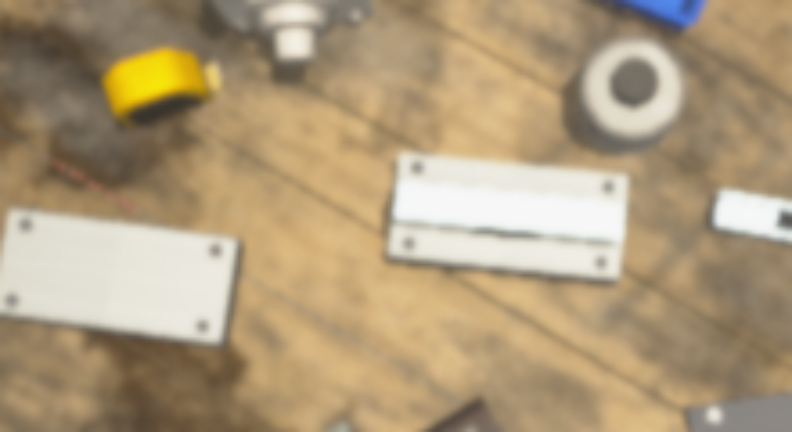

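The picture shows the bar lying along the right cover, with the can and measure in place. The 43 mm mask width probably includes some bright cover, so I'll check it with a column profile.

```bash
python3 - <<'E'
from act import *
t=capture("top");g=t["image"]
for u in(300,310,333,345):print(u,[int(x) for x in g[158:202,u].mean(1)])
for lo in(240,245,250):print(lo,rects(t,64,(0,0,lo),(180,12,255),(280,155,370,205),100))
# expected outline of bar top if centred
M=barR(-.092,0).as_matrix()
for dx,dy in((13,80),(13,-80),(-13,-80),(-13,80)):print(np.round(proj(t,np.array([658.5,-134.2,64])+M@[dx,dy,0]),1))
E
```

```text
300 [146, 152, 158, 162, 174, 202, 223, 229, 230, 229, 229, 228, 230, 239, 245, 246, 246, 246, 246, 246, 246, 245, 244, 235, 205, 201, 222, 231, 232, 232, 231, 231, 227, 208, 161, 120, 127, 151, 161, 161, 162, 165, 169, 172]
310 [175, 176, 176, 175, 178, 190, 210, 226, 231, 231, 231, 230, 229, 231, 240, 245, 246, 246, 246, 246, 246, 246, 245, 244, 234, 197, 181, 209, 228, 233, 234, 233, 232, 228, 211, 163, 125, 135, 159, 160, 147, 140, 149, 161]
333 [142, 139, 134, 132, 130, 131, 136, 155, 191, 220, 230, 231, 231, 230, 231, 234, 241, 245, 246, 246, 246, 246, 246, 246, 246, 245, 235, 205, 200, 220, 230, 233, 234, 233, 233, 231, 222, 188, 131, 102, 117, 135, 143, 147]
345 [96, 99, 101, 107, 124, 143, 151, 154, 165, 193, 218, 230, 231, 231, 230, 230, 234, 240, 245, 245, 246, 246, 246, 246, 246, 246, 245, 235, 199, 180, 202, 224, 225, 213, 195, 196, 212, 219, 199, 145, 112, 131, 154, 163]
240 [(658.5, -136.0, 25.6, 158.1, -0.087)]
245 [(657.8, -135.3, 22.2, 154.5, -0.089)]
250 []
[289.8 169.2]
[352.5 175.7]
[351.6 185.7]
[288.6 179.3]
```

The bar's top measures 25.6 x 158 mm at (658.5, −136), yaw −0.087 rad, so it is centred, upright and level. Handing in.

```bash
python3 -c "
from plant import manip
print(manip.finish_job())"
```

```text
the job is handed in; nothing more can be done
None
```

The straightedge lies released and centred on the right-hand cover, which is the true one: presses of about 11 N at its left end, right end and middle all bottomed at the same height within 0.03 mm, so I did not test the other cover, and the job is handed in.

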